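# Set up the disc cutter: pack the idle lane, then hold the punch raised for feeding

### The job

Get the disc cutter ready for the brass strip to be fed. First slide the wooden-handled packing slip blade-first along the feed table into the empty lane of the gap (the lane without the punch) until it is fully home against its back stop, and let go of it there. Then draw the punch straight up in its bore by about 30 mm, so that its foot is clear of the gap but still guided in the upper plate, and finish holding it raised like that in the gripper; do not pull it right out of the plate, and do not knock over the flux bottle.

Things in the scene. Friction and masses are not known exactly. Their poses are not given: they have to be found in the camera images.
- cutter: Steel disc cutter bolted to the bench. Origin: on the bench, below the centre of its upper guide plate; x axis = feed direction into the gap, z up. A lower die plate and an upper guide plate leave a gap 7 mm high (z 22 to 29 mm), split by a middle rib into two lanes 40 mm wide: punch lane centred at y +27 mm, packing lane (empty) at y -27 mm. Each has a bore in its middle at x 0.
- table_mid (a point): Centre of the feed table, the open front part of the die plate: x -90 to -30, y -60 to +60 mm in the cutter frame, flat, top (this point) 22 mm above the bench. Only the round noses of rib and side spacers reach on to it, 7 mm out from the guide plate and 7 mm high. Two bolting ears 17 mm high stick out beside it to y -83 and +83 mm.
- plate_top (a point): Centre of the guide plate's top face, 63 mm above the bench. The guide plate spans x -30 to +30, y -60 to +60, z 29 to 63 mm in the cutter frame; screw heads at its y ends reach z 69 mm.
- lane_mouth (a point): Middle of the packing lane's mouth, on the die plate at the front face of the guide plate (cutter frame x -30, y -27, z 22 mm). Axes as the cutter's.
- lane_stop (a point): Back stop of the packing lane, on the die plate (cutter frame x +20, y -27, z 22 mm): the slip is home with the tip of its blade here, 50 mm past the mouth.
- punch_bore (a point): Centre of the punch bore at the top face of the guide plate (cutter frame x 0, y +27, z 63 mm). The bore is about 1.4 mm wider than the punch.
- punch_mid (a point): Centre of the loose steel punch, a plain upright cylinder 20 mm in diameter, 104 mm long, 0.2 to 0.35 kg. At the start its foot rests 10 mm above the bench, at the bottom of the die, and 51 mm of it stand out above the guide plate. Released, it drops back. It must rise 19 mm to clear the gap and would leave the guide plate after 53 mm.
- punch_foot (a point): Centre of the punch's lower end face, 52 mm below punch_mid.
- slip_grip (a point): Centre of the packing slip's wooden grip: a block 32 mm long (along x), 16 mm wide, 36 mm high, on top of the rear end of a steel blade 100 mm long, 37 mm wide, 4.5 mm thick; 0.1 to 0.25 kg. x axis points to the blade's tip, z up. This point is 84 mm behind the tip and 22.5 mm above the blade's underside. The slip starts lying flat on the bench.
- slip_tip (a point): Middle of the slip's blade at its front edge, on the underside.
- flux_bottle: White squeeze bottle standing on the bench to the robot's right, 48 mm in diameter, 120 mm high; origin at the centre of its foot. A bystander.
Things that resemble listed ones, but are neither listed nor needed, are in the scene too. What is shaped like the part that bears punch_mid but blue is not meant. What is shaped like the part that bears slip_grip but blue is not meant.

How it is judged:
By the outcome, as a careful person would: the job done as asked, in the order asked, and still so for the second after the job is handed in, while the arm keeps its last pose, push and grip.
It also fails if it takes over 54 s, if anything falls off the work surface, if the arm or the gripper's body presses on something with over 40 N, if the wrist force passes 120 N, or if a joint passes its speed limit or range.

### The arm

A 6-joint arm with a two-finger parallel gripper is mounted at the origin on a cart in front of the work surface, level with it; the furniture and walls round the work are solid. World frame = base frame: x ahead of the robot, y to its left, z up, the work surface at z = 0. Lengths are in m, angles in degrees, forces in N, time in s.
With the tool pointing down it reaches from about 0.4 to 0.825 m from the base axis. Payload 7 kg.
Tool frame: the origin (TCP) lies between the finger pads; the fingertips stand 19 mm ahead of it and the grasp point (between the pads) is the TCP (r.finger_overhang is the distance from the TCP to the fingertips, in m); z points along the fingers, y is the direction in which the jaws open and shut (so a half turn about z gives the same grasp; the last joint's range is limited). The gripper opens to 88 mm and grips with 3 to 60 N. Pads are 19 mm wide; open, the fingers measure 130 mm over their backs; the gripper's body (78 mm by 193 mm) begins 47 mm behind the grasp point.
Start: joints at [-53.222, 20.546, 0.682, 0, -70.136, -16.507], TCP at [0.234, -0.633, 0.246] pointing down, gripper open.
Joint ranges: [-176.03, 176.03], [-82.01, 121.73], [-58.28, 71.71], [-173.87, 95.51], [-174.79, -0.11], [-173.66, 173.66]. Speed limits (degrees/s): [136.94, 136.94, 172.46, 180, 180, 180].

### API

Orientations are given as [roll, pitch, yaw] about the fixed x, y, z axes, in that order (R = Rz(yaw) Ry(pitch) Rx(roll)).
In Python, from plant import r, optics gives the robot as it stands. The module is installed in compiled form; this text tells all that it offers.
- The arm moves only by the tool step_arm, never from a script. Its argument "increments" is a list of rows, each an object of numbers: "tx", "ty", "tz": the shift along the world's x, y, z in mm; "ax", "ay", "az": the turn, a rotation vector about the world's x, y, z in degrees; "claw": the gripper command: -1 is shut, 1 is fully open, values between are in proportion. In form: [{"tx": .., "ty": .., "tz": .., "ax": .., "ay": .., "az": .., "claw": ..}, ...]. A call has 1 to 12 rows; each row shifts and turns the commanded pose from where the row before left it; what a row does not reach is not made up. A row lasts 1/10 s, in which the tool goes at most 50 mm and 8.59 degrees, less where a joint would pass 70% of its speed; a pose out of reach is approached as far as the arm can. A call with a gripper value outside its range is refused whole. The fingers move at their own pace and stop on an object; "newtons" is the grip in N (left out, the last holds). Time passes only in rows, so rows that do not move let the fingers close. It gives the time, the measured TCP pose, the force and the opening at its end, in the units of the state.
- r.get_state(): the state, without advancing time (a new reading comes with each control period).
- optics.capture(name): name is "scene" or "top"; returns a dict with "image" (400x640x3 uint8, blue, green, red), "depth" (400x640 float32, m along the optical axis (not along the pixel's ray), 0 where there is no reading), "fx", "fy", "cx", "cy" (pixels), "distortion" ([k1, k2, p1, p2, k3] as OpenCV has them; the pictures are not rectified), "R" (3x3) and "t" (3): a world point X has camera coordinates R X + t. Camera axes: x right, y down, z forward; pixel columns grow to the right and rows downward; lengths in m; the calibration is good to about 2 mm. A picture is of the moment at which its call begins.
- r.close_job(): hands the job in, once; it reports no verdict.
The state is a dict: "time_s": time; "joints": joint angles; "qd": joint speeds; "joint_torque": joint torques, N m; "tcp_pos": TCP position; "eef_rot": TCP orientation; "contact_force": force on the tool from outside, world axes, zero at the start; "moment": the same for the moment, N m; "gripper_width": finger opening in m.
Only numpy, scipy, OpenCV 4.12 (cv2) and the standard library are available. Lean on these libraries where they do the work, as an engineer would, in place of code of your own. Each camera call takes 0.05 s, during which the arm holds its last target. There are 200 camera calls.

## Working session

There is one attempt and no reset: what is moved stays moved. The work goes in short steps, Python scripts to look and compute and a tool call to move; the robot and the scene stay as the last step left them, time stands still between calls to the robot, and variables do not carry over. Pictures are saved under pics/ and viewed, about 8 in all and at most 12, crops included, and the job is handed in when it is done.

Besides the shell and the picture viewer there is one more tool, called after ">>>" as name(argument=value, ...) on one line, values as JSON. step_arm: Moves the arm, as the interface text tells. Its arguments: {"type":"object","properties":{"increments":{"type":"array","items":{"type":"object","properties":{"tx":{"type":"number"},"ty":{"type":"number"},"tz":{"type":"number"},"ax":{"type":"number"},"ay":{"type":"number"},"az":{"type":"number"},"claw":{"type":"number"}}}},"newtons":{"type":"number"}},"required":["increments"]}

```bash
mkdir -p pics; cat > h.py <<'E'
import numpy as np, cv2, pickle
from plant import r, optics
def cap(n):
    c=optics.capture(n); pickle.dump(c,open(n+'.pkl','wb')); return c
def load(n): return pickle.load(open(n+'.pkl','rb'))
def K(c): return np.array([[c['fx'],0,c['cx']],[0,c['fy'],c['cy']],[0,0,1.]])
def ray(c,u,v):
    p=cv2.undistortPoints(np.array([[[u,v]]],float),K(c),np.array(c['distortion'],float))[0,0]
    R=np.array(c['R']);t=np.array(c['t']); return -R.T@t, R.T@np.array([p[0],p[1],1.])
def atz(c,u,v,z):
    o,d=ray(c,u,v); return o+d*(z-o[2])/d[2]
def atd(c,u,v):
    o,d=ray(c,u,v); return o+d*c['depth'][int(round(v)),int(round(u))]
def proj(c,X):
    R=np.array(c['R']);t=np.array(c['t'])
    return cv2.projectPoints(np.array(X,float).reshape(-1,1,3),cv2.Rodrigues(R)[0],t,K(c),np.array(c['distortion'],float))[0][:,0]
E
python3 - <<'E'
from h import *
for n in('scene','top'):
    c=cap(n); cv2.imwrite(f'pics/{n}0.png',c['image']); R=np.array(c['R']); print(n,-R.T@np.array(c['t']),R[2],c['fx'])
s=r.get_state(); print({k:np.round(v,3) for k,v in s.items()})
E
```

```text
scene [-0.01962764  0.97579554  0.65443907] [ 0.4091463  -0.79774007 -0.44295607] 483.58334127719235
top [ 0.45952626 -0.0544677   1.06660923] [ 0.08013348  0.01591712 -0.99665705] 428.66690962309684
{'time_s': np.float64(0.1), 'joints': array([-5.3221e+01,  2.0586e+01,  6.4100e-01, -1.8000e-02, -7.0136e+01,
       -1.6505e+01]), 'qd': array([-0.143, -0.058,  0.131,  0.11 ,  0.148, -0.019]), 'joint_torque': array([-1.0000e-03, -5.8416e+01,  2.9375e+01,  7.0160e+00,  1.0000e-02,
       -0.0000e+00]), 'tcp_pos': array([ 0.234, -0.633,  0.245]), 'eef_rot': array([ 1.79918e+02, -7.00000e-03, -1.59732e+02]), 'contact_force': array([-0.022,  0.886, -0.178]), 'moment': array([0.031, 0.047, 0.066]), 'gripper_width': np.float64(0.088)}
```

View pics/scene0.png

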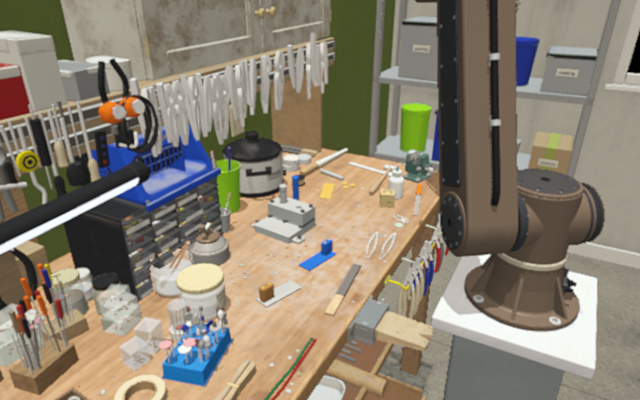

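View pics/top0.png

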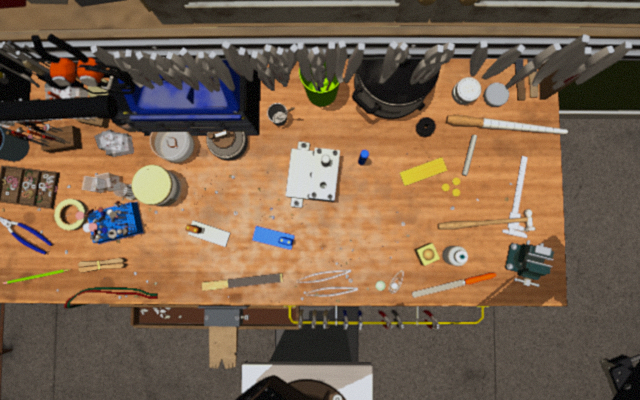

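The top view looks from above, with up = +x and left = +y. The cutter is at about (313,175), with its punch near (326,160). The wooden-handled slip is at (207,234), with its grip at the left end. The blue decoys are at (364,157) and (273,238), and the bottle is at about (457,256). I'll enlarge the cutter and slip next.

```bash
python3 - <<'E'
from h import *
c=load('top'); im=c['image']
a=cv2.resize(im[135:215,280:380],None,fx=6,fy=6,interpolation=cv2.INTER_CUBIC)
b=cv2.resize(im[215:255,175:240],None,fx=6,fy=6,interpolation=cv2.INTER_CUBIC)
o=np.zeros((480,600,3),np.uint8);o[:]=a; cv2.imwrite('pics/crA.png',o)
s=load('scene')['image']
x=cv2.resize(s[180:310,240:350],None,fx=4,fy=4,interpolation=cv2.INTER_CUBIC)
o=np.zeros((520,840,3),np.uint8);o[:240,:390]=b;o[:520,390:830]=x;cv2.imwrite('pics/crB.png',o[:,:])
E
```

```text
(no output)
```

View pics/crA.png

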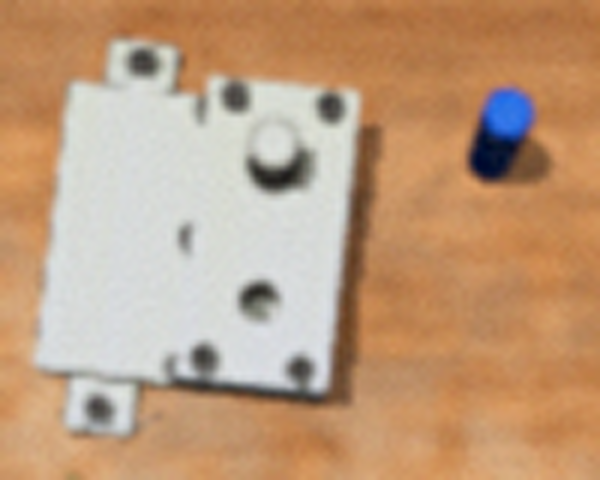

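View pics/crB.png

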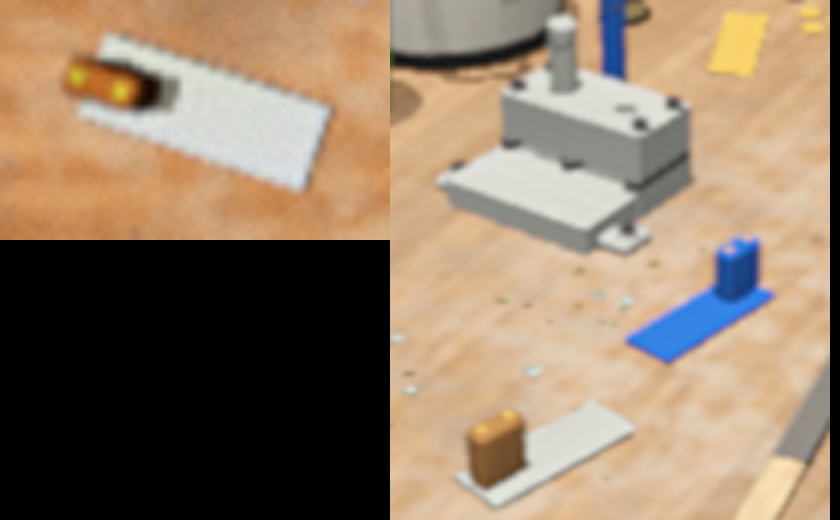

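```bash
cat > fit.py <<'E'
from h import *
from scipy.optimize import least_squares
T=load('top');S=load('scene')
def tp(u,v,ox,oy,f): return np.array([(u+.5)/f-.5+ox,(v+.5)/f-.5+oy])
A=lambda u,v:('t',tp(u,v,280,135,6)); B=lambda u,v:('t',tp(u,v,175,215,6)); C=lambda u,v:('s',tp(u-390,v,240,180,4))
def fit(obs,x0):
    def f(p,full=False):
        c,s=np.cos(p[2]),np.sin(p[2]);R=np.array([[c,-s,0],[s,c,0],[0,0,1]]);o=[]
        for X,(k,uv) in obs: o.append(proj(T if k=='t' else S,R@np.array(X)/1000+[p[0],p[1],0])[0]-uv)
        return np.ravel(o)
    q=least_squares(f,x0,loss='soft_l1'); print(np.round(q.x[:2]*1000,1),np.degrees(q.x[2]));print(np.round(f(q.x).reshape(-1,2),1).tolist())
    return q.x
cut=[((-30,60,63),A(208,78)),((30,60,63),A(360,92)),((30,-60,63),A(326,392)),((-30,-60,63),A(170,380)),((0,27,114),A(275,138)),((0,-27,63),A(259,300)),((-90,60,22),A(70,82)),((-90,-60,22),A(36,370)),
]
cs=[((-30,60,63),C(502,91)),((-30,-60,63),C(636,151)),((30,-60,63),C(690,107)),((0,27,114),C(561,22)),((-90,60,22),C(439,180)),((-90,-60,22),C(588,235))]
st=[((0,18.5,4.5),B(330,105)),((0,-18.5,4.5),B(303,190)),((-100,18.5,4.5),B(105,33)),((-100,-18.5,4.5),B(78,115))]
ss=[((0,18.5,4.5),C(597,402)),((0,-18.5,4.5),C(635,430)),((-100,18.5,4.5),C(455,478)),((-100,-18.5,4.5),C(497,507))]
for n,a,b,x in(('cut',cut,cs,(.5,-.05,-1.6)),('slip',st,ss,(.35,.15,-1.8))):
    for o in(a,b,a+b): print(n); q=fit(o,x)
E
python3 fit.py; python3 - <<'E'
import sys; sys.path.insert(0,'.')
from h import *
E
python3 -c "
from h import *
c=load('top')
for u,v in((326,158),(310,185),(295,180),(215,237),(192,229),(457,256),(364,152)): print(u,v,np.round(atd(c,u,v)*1000,1))"
```

```text
cut
[608.3 -40.5] -96.2593188194082
[[0.1, -0.3], [-0.1, 0.0], [0.1, 0.1], [0.7, -0.6], [-0.2, 0.8], [0.1, 0.2], [-0.3, -0.1], [-0.4, -0.1]]
cut
[605. -36.] -97.35272159425807
[[-0.8, 0.8], [0.4, -2.4], [0.3, 0.3], [0.1, 0.4], [1.0, 0.2], [-1.5, -0.5]]
cut
[608.  -40.2] -96.3760952552291
[[0.1, -0.2], [-0.2, 0.2], [-0.1, 0.3], [0.6, -0.5], [-0.4, 0.9], [-0.0, 0.3], [-0.4, -0.0], [-0.6, -0.1], [-1.0, 0.2], [0.6, -3.4], [0.1, -0.8], [-0.2, -0.3], [1.1, -0.4], [-0.9, -1.5]]
slip
[452.9 200.2] -107.55192871455225
[[0.2, -0.0], [-0.0, 0.0], [0.0, -0.2], [-0.2, 0.2]]
slip
[449.6 200.7] -108.37722868328395
[[-0.4, -0.1], [0.8, -0.1], [-0.2, -0.3], [-0.1, 0.3]]
slip
[451.6 200.1] -107.7532221455538
[[0.2, 0.5], [-0.0, 0.5], [0.1, 0.1], [-0.2, 0.6], [-1.1, -0.4], [0.3, -0.5], [-0.6, -0.4], [-0.3, 0.1]]
326 158 [635.2 -45.4 118.1]
310 185 [586.1  -5.2  21.1]
295 180 [598.3  31.7  22.4]
215 237 [458.1 231.7   3.2]
192 229 [477.3 278.6  38.8]
457 256 [ 416.2 -342.3   87.3]
364 152 [ 651.9 -131.7  102.5]
```

The two-camera fit residuals are small, and the depths agree (table 22 mm, punch top about 114 mm). The results are:
- **Cutter:** (608, −40), yaw −96.3°.
- **Slip:** tip (452.6, 200.2), yaw −107.6°, which puts the grip at (478, 280).

Next I go above the grip.

>>> step_arm(increments=[{"tx": 24,"ty": 43,"az": 5.2},{"tx": 24,"ty": 43,"az": 5.2},{"tx": 24,"ty": 43,"az": 5.2},{"tx": 24,"ty": 43,"az": 5.2},{"tx": 24,"ty": 43,"az": 5.2},{"tx": 24,"ty": 43,"az": 5.2},{"tx": 24,"ty": 43,"az": 5.2},{"tx": 24,"ty": 43,"az": 5.2},{"tx": 24,"ty": 43,"az": 5.2},{"tx": 24,"ty": 43,"az": 5.2}])

```text
$.increments[0]: bad value
```

>>> step_arm(increments=[{"ty": 48},{"ty": 48},{"ty": 48},{"ty": 48},{"ty": 48},{"ty": 48},{"ty": 48},{"ty": 48},{"ty": 48},{"ty": 48},{"claw": 0},{"claw": 0}])

```text
$.increments[0]: bad value
```

>>> step_arm(increments=[{"tx": 24,"ty": 43,"tz": 0,"ax": 0,"ay": 0,"az": 5.2,"claw": 1},{"tx": 24,"ty": 43,"tz": 0,"ax": 0,"ay": 0,"az": 5.2,"claw": 1},{"tx": 24,"ty": 43,"tz": 0,"ax": 0,"ay": 0,"az": 5.2,"claw": 1},{"tx": 24,"ty": 43,"tz": 0,"ax": 0,"ay": 0,"az": 5.2,"claw": 1},{"tx": 24,"ty": 43,"tz": 0,"ax": 0,"ay": 0,"az": 5.2,"claw": 1},{"tx": 24,"ty": 43,"tz": 0,"ax": 0,"ay": 0,"az": 5.2,"claw": 1},{"tx": 24,"ty": 43,"tz": 0,"ax": 0,"ay": 0,"az": 5.2,"claw": 1},{"tx": 24,"ty": 43,"tz": 0,"ax": 0,"ay": 0,"az": 5.2,"claw": 1},{"tx": 24,"ty": 43,"tz": 0,"ax": 0,"ay": 0,"az": 5.2,"claw": 1},{"tx": 24,"ty": 43,"tz": 0,"ax": 0,"ay": 0,"az": 5.2,"claw": 1}])

```text
time_s: 1.1
tcp_pos: [0.4742, -0.2012, 0.2456]
eef_rot: [-180.0, 0.0, -107.5]
contact_force: [1.0, -1.2, -0.1]
gripper_width: 0.0873
```

>>> step_arm(increments=[{"tx": 0,"ty": 48,"tz": 0,"ax": 0,"ay": 0,"az": 0,"claw": 0.2},{"tx": 0,"ty": 48,"tz": 0,"ax": 0,"ay": 0,"az": 0,"claw": 0.2},{"tx": 0,"ty": 48,"tz": 0,"ax": 0,"ay": 0,"az": 0,"claw": 0.2},{"tx": 0,"ty": 48,"tz": 0,"ax": 0,"ay": 0,"az": 0,"claw": 0.2},{"tx": 0,"ty": 48,"tz": 0,"ax": 0,"ay": 0,"az": 0,"claw": 0.2},{"tx": 0,"ty": 48,"tz": 0,"ax": 0,"ay": 0,"az": 0,"claw": 0.2},{"tx": 0,"ty": 48,"tz": 0,"ax": 0,"ay": 0,"az": 0,"claw": 0.2},{"tx": 0,"ty": 48,"tz": 0,"ax": 0,"ay": 0,"az": 0,"claw": 0.2},{"tx": 0,"ty": 48,"tz": 0,"ax": 0,"ay": 0,"az": 0,"claw": 0.2},{"tx": 4,"ty": 48,"tz": 0,"ax": 0,"ay": 0,"az": 0,"claw": 0.2},{"tx": 0,"ty": 0,"tz": 0,"ax": 0,"ay": 0,"az": 0,"claw": 0.2},{"tx": 0,"ty": 0,"tz": 0,"ax": 0,"ay": 0,"az": 0,"claw": 0.2}])

```text
time_s: 2.3
tcp_pos: [0.4773, 0.2777, 0.2447]
eef_rot: [180.0, -0.1, -107.6]
contact_force: [0.5, -0.7, 0.9]
gripper_width: 0.0525
```

>>> step_arm(increments=[{"tx": 1,"ty": 2.5,"tz": -40,"ax": 0,"ay": 0,"az": 0,"claw": 0.2},{"tx": 0,"ty": 0,"tz": -40,"ax": 0,"ay": 0,"az": 0,"claw": 0.2},{"tx": 0,"ty": 0,"tz": -40,"ax": 0,"ay": 0,"az": 0,"claw": 0.2},{"tx": 0,"ty": 0,"tz": -40,"ax": 0,"ay": 0,"az": 0,"claw": 0.2},{"tx": 0,"ty": 0,"tz": -30,"ax": 0,"ay": 0,"az": 0,"claw": 0.2},{"tx": 0,"ty": 0,"tz": -15,"ax": 0,"ay": 0,"az": 0,"claw": 0.2},{"tx": 0,"ty": 0,"tz": -8,"ax": 0,"ay": 0,"az": 0,"claw": 0.2},{"tx": 0,"ty": 0,"tz": -4,"ax": 0,"ay": 0,"az": 0,"claw": 0.2},{"tx": 0,"ty": 0,"tz": 0,"ax": 0,"ay": 0,"az": 0,"claw": 0.2}])

```text
time_s: 3.2
tcp_pos: [0.4791, 0.279, 0.0289]
eef_rot: [-180.0, 0.0, -107.8]
contact_force: [-0.3, -0.2, 1.3]
gripper_width: 0.0524
```

```bash
python3 - <<'E'
from h import *
c=cap('scene');s=r.get_state();print(s['tcp_pos'],proj(c,s['tcp_pos']))
t=cap('top')['image']
u,v=proj(c,s['tcp_pos'])[0].astype(int)
a=cv2.resize(c['image'][v-50:v+50,u-50:u+50],(400,400),interpolation=cv2.INTER_CUBIC)
b=cv2.resize(t[190:270,160:240],(400,400),interpolation=cv2.INTER_CUBIC)
cv2.imwrite('pics/g.png',np.hstack([a,b]))
E
```

```text
[0.47926364 0.27937572 0.02935376] [[265.39893829 289.36437485]]
```

View pics/g.png

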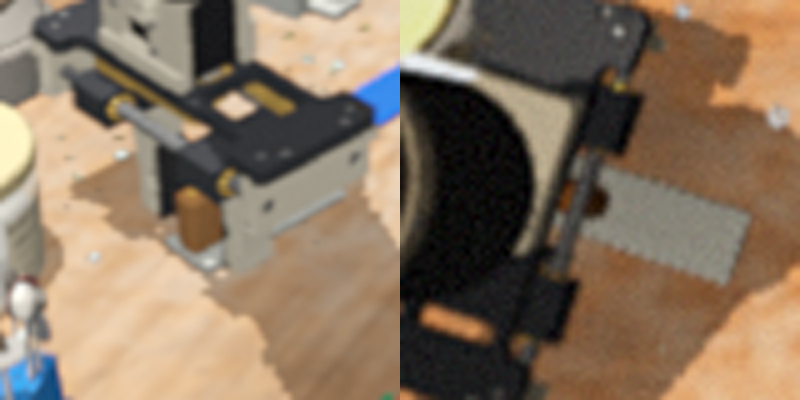

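The wooden grip stands between the open fingers: (195,215) in the left crop and (590,205) in the right. The slip hasn't moved, so I close on it.

>>> step_arm(increments=[{"tx": -0.5,"ty": 1,"tz": -2,"ax": 0,"ay": 0,"az": 0,"claw": 0.2},{"tx": 0,"ty": 0,"tz": 0,"ax": 0,"ay": 0,"az": 0,"claw": -1},{"tx": 0,"ty": 0,"tz": 0,"ax": 0,"ay": 0,"az": 0,"claw": -1},{"tx": 0,"ty": 0,"tz": 0,"ax": 0,"ay": 0,"az": 0,"claw": -1},{"tx": 0,"ty": 0,"tz": 0,"ax": 0,"ay": 0,"az": 0,"claw": -1},{"tx": 0,"ty": 0,"tz": 0,"ax": 0,"ay": 0,"az": 0,"claw": -1},{"tx": 0,"ty": 0,"tz": 0,"ax": 0,"ay": 0,"az": 0,"claw": -1}], newtons=35)

```text
time_s: 4.0
tcp_pos: [0.4784, 0.2804, 0.0266]
eef_rot: [-180.0, 0.0, -107.7]
contact_force: [0.4, 0.4, 0.4]
gripper_width: 0.0156
```

```bash
python3 - <<'E'
from h import *
c=load('top');k=K(c);R=np.array(c['R']);t=np.array(c['t'])
v,u=np.mgrid[100:240,200:310];d=c['depth'][100:240,200:310]
p=cv2.undistortPoints(np.stack([u.ravel(),v.ravel()],1).astype(float).reshape(-1,1,2),k,np.array(c['distortion'],float))[:,0]
X=((np.c_[p,np.ones(len(p))]*d.reshape(-1,1))-t)@R; X=X[d.ravel()>0]
for y in range(0,220,20):
    print(y,[int(1000*max([0]+list(X[(abs(X[:,0]-x/1000)<.01)&(abs(X[:,1]-y/1000)<.01),2]))) for x in range(480,760,20)])
E
```

```text
0 [3, 4, 3, 5, 63, 25, 26, 25, 27, 24, 25, 12, 3, 3]
20 [4, 5, 5, 18, 24, 27, 27, 26, 25, 27, 25, 17, 3, 2]
40 [3, 6, 7, 18, 26, 26, 26, 26, 25, 25, 26, 6, 3, 4]
60 [5, 5, 3, 5, 24, 25, 23, 4, 6, 3, 4, 4, 4, 57]
80 [8, 6, 5, 4, 5, 5, 3, 3, 4, 6, 6, 4, 3, 58]
100 [8, 3, 3, 4, 3, 3, 6, 5, 5, 3, 4, 4, 3, 58]
120 [8, 4, 4, 4, 4, 4, 4, 5, 4, 2, 4, 214, 203, 204]
140 [8, 3, 4, 3, 6, 5, 4, 4, 4, 4, 4, 215, 241, 235]
160 [5, 3, 4, 3, 3, 3, 4, 3, 4, 43, 50, 216, 239, 229]
180 [3, 6, 3, 3, 5, 6, 4, 5, 4, 53, 69, 217, 225, 228]
200 [6, 4, 1, 3, 4, 5, 3, 4, 41, 64, 68, 216, 225, 225]
```

>>> step_arm(increments=[{"tx": 0,"ty": 0,"tz": 10,"ax": 0,"ay": 0,"az": 0,"claw": -1},{"tx": 0,"ty": 0,"tz": 20,"ax": 0,"ay": 0,"az": 0,"claw": -1},{"tx": 0,"ty": 0,"tz": 20,"ax": 0,"ay": 0,"az": 0,"claw": -1},{"tx": 0,"ty": 0,"tz": 10,"ax": 0,"ay": 0,"az": 0,"claw": -1},{"tx": 0,"ty": 0,"tz": 0,"ax": 0,"ay": 0,"az": 0,"claw": -1}])

```text
time_s: 4.5
tcp_pos: [0.4789, 0.281, 0.0883]
eef_rot: [-179.9, 0.2, -107.7]
contact_force: [-0.9, -0.2, -2.5]
gripper_width: 0.0157
```

```bash
python3 - <<'E'
from h import *
for n in('top','scene'):
    c=load(n);k=K(c);R=np.array(c['R']);t=np.array(c['t'])
    v,u=np.mgrid[0:400,0:640];d=c['depth']
    p=cv2.undistortPoints(np.stack([u.ravel(),v.ravel()],1).astype(float).reshape(-1,1,2),k,np.array(c['distortion'],float))[:,0]
    X=((np.c_[p,np.ones(len(p))]*d.reshape(-1,1))-t)@R; X=X[d.ravel()>0]
    X=X[(X[:,2]>.085)&(X[:,2]<.3)&(X[:,0]>.64)&(X[:,0]<.85)]*1000
    for y in range(85,160,5):
        m=X[abs(X[:,1]-y)<4]; print(n,y,len(m),np.round(np.percentile(m[:,0],[0,3,20]),0) if len(m) else '', end=' ; ')
    m=X[(X[:,0]<720)&(X[:,1]>60)]; print('\nmin y',np.round(np.percentile(m[:,1],[0,1,5]),0))
E
```

```text
top 85 0  ; top 90 4 [750. 750. 750.] ; top 95 7 [750. 750. 751.] ; top 100 4 [752. 752. 752.] ; top 105 0  ; top 110 0  ; top 115 2 [844. 844. 844.] ; top 120 23 [728. 729. 744.] ; top 125 535 [705. 717. 730.] ; top 130 373 [699. 704. 717.] ; top 135 430 [699. 703. 717.] ; top 140 230 [699. 701. 713.] ; top 145 170 [699. 700. 711.] ; top 150 177 [699. 700. 711.] ; top 155 150 [699. 700. 710.] ; 
min y [124. 128. 144.]
scene 85 0  ; scene 90 8 [749. 749. 750.] ; scene 95 19 [747. 748. 751.] ; scene 100 10 [749. 750. 751.] ; scene 105 0  ; scene 110 0  ; scene 115 0  ; scene 120 7 [719. 719. 722.] ; scene 125 100 [701. 704. 717.] ; scene 130 139 [699. 701. 715.] ; scene 135 138 [699. 700. 714.] ; scene 140 167 [699. 700. 714.] ; scene 145 199 [698. 701. 716.] ; scene 150 271 [698. 701. 716.] ; scene 155 350 [699. 702. 717.] ; 
min y [122. 134. 163.]
```

>>> step_arm(increments=[{"tx": 0,"ty": -20,"tz": 12,"ax": 0,"ay": 0,"az": 0,"claw": -1},{"tx": 0,"ty": -40,"tz": 0,"ax": 0,"ay": 0,"az": 2.8,"claw": -1},{"tx": 0,"ty": -40,"tz": 0,"ax": 0,"ay": 0,"az": 2.8,"claw": -1},{"tx": 0,"ty": -40,"tz": 0,"ax": 0,"ay": 0,"az": 2.8,"claw": -1},{"tx": 0,"ty": -30,"tz": 0,"ax": 0,"ay": 0,"az": 3,"claw": -1},{"tx": 0,"ty": -11,"tz": 0,"ax": 0,"ay": 0,"az": 0,"claw": -1},{"tx": 20,"ty": -2,"tz": 0,"ax": 0,"ay": 0,"az": 0,"claw": -1},{"tx": 30,"ty": -3,"tz": 0,"ax": 0,"ay": 0,"az": 0,"claw": -1},{"tx": 30,"ty": -3,"tz": 0,"ax": 0,"ay": 0,"az": 0,"claw": -1},{"tx": 25,"ty": -3,"tz": 0,"ax": 0,"ay": 0,"az": 0,"claw": -1},{"tx": 11,"ty": -3,"tz": 0,"ax": 0,"ay": 0,"az": 0,"claw": -1},{"tx": 0,"ty": 0,"tz": 0,"ax": 0,"ay": 0,"az": 0,"claw": -1}])

```text
time_s: 5.7
tcp_pos: [0.5947, 0.0847, 0.0975]
eef_rot: [179.9, -0.0, -96.4]
contact_force: [-0.6, -0.2, -1.2]
gripper_width: 0.0158
```

```bash
python3 - <<'E'
from h import *
s=r.get_state();print(s['tcp_pos'],s['eef_rot'],s['joints'],s['contact_force'])
c=cap('scene');t=cap('top')
a=cv2.resize(c['image'][170:260,240:340],(500,450),interpolation=cv2.INTER_CUBIC)
b=cv2.resize(t['image'][140:230,280:340],(300,450),interpolation=cv2.INTER_CUBIC)
cv2.imwrite('pics/p.png',np.hstack([a,b]))
E
```

```text
[0.59474134 0.0847277  0.09752875] [ 1.79928621e+02 -4.29888366e-02 -9.64194254e+01] [ 2.67247273e+01  2.13149357e+01 -1.94431441e+01 -3.99784159e-03
 -4.93251901e+01 -3.31415716e+01] [-0.60366373 -0.20190339 -1.15034704]
```

View pics/p.png

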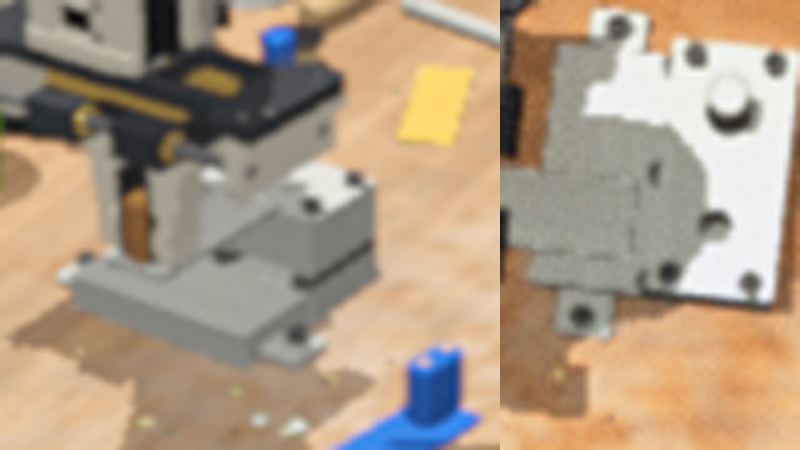

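The grip is held upright between the fingers (135,225 left). The blade tip is just in front of the packing lane at about (632,180–260) in the right crop. I lower it close to the table and then compare blade and lane.

>>> step_arm(increments=[{"tx": 0,"ty": 0,"tz": -15,"ax": 0,"ay": 0,"az": 0,"claw": -1},{"tx": 0,"ty": 0,"tz": -15,"ax": 0,"ay": 0,"az": 0,"claw": -1},{"tx": 0,"ty": 0,"tz": -9,"ax": 0,"ay": 0,"az": 0,"claw": -1},{"tx": 0,"ty": 0,"tz": 0,"ax": 0,"ay": 0,"az": 0,"claw": -1}])

```text
time_s: 6.2
tcp_pos: [0.5927, 0.0851, 0.0585]
eef_rot: [179.9, -0.1, -96.3]
contact_force: [-0.0, 0.5, -0.8]
gripper_width: 0.0157
```

```bash
python3 - <<'E'
from h import *
s=r.get_state();p=s['tcp_pos'];print(p,s['eef_rot'],s['contact_force'])
t=cap('top');im=np.mean([t['image']]+[cap('top')['image'] for _ in range(3)],0)
b=im[165:210,280:340]; b=cv2.resize(np.clip((b-60)*1.7,0,255).astype(np.uint8),None,fx=12,fy=12,interpolation=cv2.INTER_CUBIC)
# predicted outline of blade (green dots) and lane mouth ends (red)
def dot(X,col):
    u=proj(t,X)[0]; u=((u-[280,165]+.5)*12-.5).astype(int); cv2.circle(b,tuple(int(i) for i in u),3,col,-1); print(u,end=' ')
yaw=np.radians(s['eef_rot'][2]);c,sn=np.cos(yaw),np.sin(yaw)
for a,q in((84,18.5),(84,-18.5),(30,18.5),(30,-18.5)): dot([p[0]+c*a-sn*q,p[1]+sn*a+c*q,p[2]-.0266*0-.0221] if 0 else [p[0]+(c*a-sn*q)/1000,p[1]+(sn*a+c*q)/1000,p[2]-.0221],(0,255,0))
yc=np.radians(-96.3);c,sn=np.cos(yc),np.sin(yc)
for a,q,z in((-30,-7,29),(-30,-47,29),(0,-27,63),(-30,60,63),(-30,-60,63)): dot([.6083+(c*a-sn*q)/1000,-.0403+(sn*a+c*q)/1000,z/1000],(0,0,255))
cv2.imwrite('pics/q.png',b)
E
```

```text
[0.5927362  0.08514051 0.05848698] [ 1.79865583e+02 -6.72618296e-02 -9.63181408e+01] [-0.02638162  0.46136059 -0.84012396]
[338 158] [317 339] [ 73 129] [ 51 310] [386 150] [363 344] [518 243] [ 417 -207] [348 392]
```

View pics/q.png

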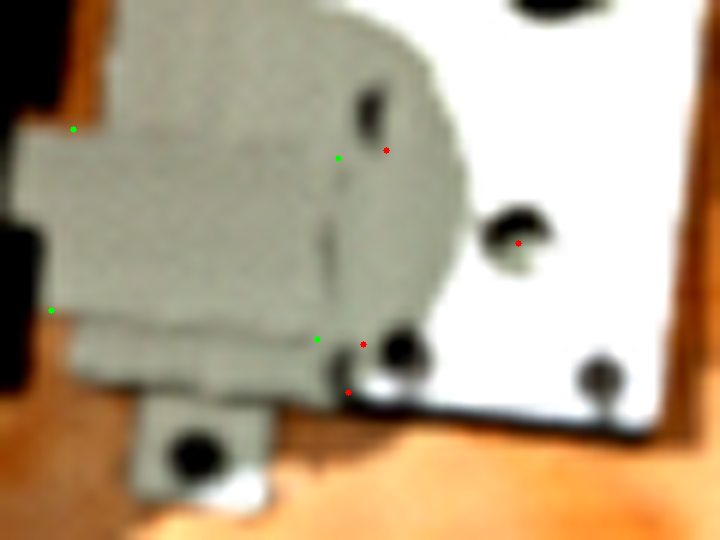

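The blade's lower edge runs from about (45,315) to (315,343) and its tip edge is near (330,240). The rib nose is at (370,115) and the side nose at (343,370). Both agree with the projections within about 1 mm. The tool is about 2.5 mm off-lane towards −y, so I correct that and lower.

>>> step_arm(increments=[{"tx": 2.5,"ty": -0.3,"tz": -4,"ax": 0,"ay": 0,"az": 0,"claw": -1},{"tx": 0,"ty": 0,"tz": -3,"ax": 0,"ay": 0,"az": 0,"claw": -1},{"tx": 0,"ty": 0,"tz": -1,"ax": 0,"ay": 0,"az": 0,"claw": -1},{"tx": 0,"ty": 0,"tz": 0,"ax": 0,"ay": 0,"az": 0,"claw": -1},{"tx": 0,"ty": 0,"tz": 0,"ax": 0,"ay": 0,"az": 0,"claw": -1}])

```text
time_s: 6.9
tcp_pos: [0.5968, 0.085, 0.0515]
eef_rot: [180.0, -0.0, -96.3]
contact_force: [0.2, -0.3, -1.3]
gripper_width: 0.0158
```

>>> step_arm(increments=[{"tx": 0,"ty": 0,"tz": -1,"ax": 0,"ay": 0,"az": 0,"claw": -1},{"tx": 0,"ty": 0,"tz": 0,"ax": 0,"ay": 0,"az": 0,"claw": -1}])

```text
time_s: 7.1
tcp_pos: [0.5968, 0.085, 0.0505]
eef_rot: [180.0, -0.0, -96.3]
contact_force: [1.0, 0.3, -1.2]
gripper_width: 0.016
```

>>> step_arm(increments=[{"tx": 0,"ty": 0,"tz": -1,"ax": 0,"ay": 0,"az": 0,"claw": -1},{"tx": 0,"ty": 0,"tz": 0,"ax": 0,"ay": 0,"az": 0,"claw": -1}])

```text
time_s: 7.3
tcp_pos: [0.5968, 0.085, 0.0495]
eef_rot: [180.0, -0.0, -96.3]
contact_force: [-0.9, -0.9, -1.4]
gripper_width: 0.0162
```

>>> step_arm(increments=[{"tx": -1.2,"ty": 0,"tz": -0.5,"ax": 0,"ay": 0,"az": 0,"claw": -1},{"tx": 0,"ty": 0,"tz": 0,"ax": 0,"ay": 0,"az": 0,"claw": -1},{"tx": 0,"ty": 0,"tz": 0,"ax": 0,"ay": 0,"az": 0,"claw": -1}])

```text
time_s: 7.6
tcp_pos: [0.5956, 0.085, 0.0491]
eef_rot: [180.0, -0.0, -96.3]
contact_force: [0.2, 0.1, -1.3]
gripper_width: 0.0161
```

```bash
python3 - <<'E'
from h import *
s=r.get_state();p=s['tcp_pos'];print(p,s['eef_rot'],s['contact_force'])
t=cap('top');im=np.mean([t['image']]+[cap('top')['image'] for _ in range(3)],0)
b=im[170:205,282:325]; b=cv2.resize(np.clip((b-90)*3,0,255).astype(np.uint8),None,fx=16,fy=16,interpolation=cv2.INTER_CUBIC)
def dot(X,col):
    u=proj(t,X)[0]; u=((u-[282,170]+.5)*16-.5).astype(int); cv2.circle(b,tuple(int(i) for i in u),3,col,-1); print(u,end=' ')
yaw=np.radians(s['eef_rot'][2]);c,sn=np.cos(yaw),np.sin(yaw)
for a,q in((84,18.5),(84,-18.5),(30,18.5),(30,-18.5)): dot([p[0]+(c*a-sn*q)/1000,p[1]+(sn*a+c*q)/1000,p[2]-.0221],(0,255,0))
yc=np.radians(-96.3);c,sn=np.cos(yc),np.sin(yc)
for a,q,z in((-37,0,29),(-37,-53.5,29),(-33,-7,29),(-33,-47,29)): dot([.6083+(c*a-sn*q)/1000,-.0403+(sn*a+c*q)/1000,z/1000],(0,0,255))
cv2.imwrite('pics/q2.png',b)
E
```

```text
[0.59559514 0.08501721 0.04907479] [ 1.79999099e+02 -1.59366508e-03 -9.63256444e+01] [ 0.20885414  0.11416533 -1.33202276]
[423 121] [395 361] [73 83] [ 44 322] [442  70] [402 417] [463 118] [433 377]
```

View pics/q2.png

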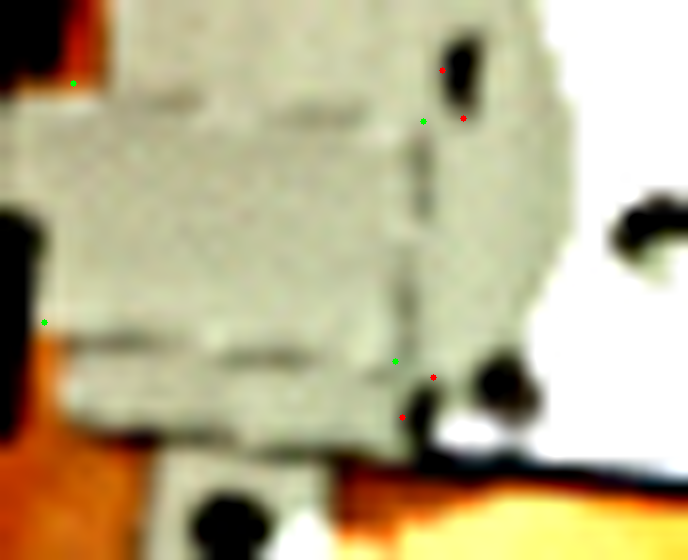

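Blade against lane: the blade edges extrapolate to v≈132 and 375 at the mouth, and the lane edges are at about 118 and 377. The blade is therefore about 0.9 mm too low (−y) and the yaw agrees. I correct this and start feeding in.

>>> step_arm(increments=[{"tx": 0.9,"ty": -0.1,"tz": -0.3,"ax": 0,"ay": 0,"az": 0,"claw": -1},{"tx": -0.44,"ty": -4,"tz": 0,"ax": 0,"ay": 0,"az": 0,"claw": -1},{"tx": -0.44,"ty": -4,"tz": 0,"ax": 0,"ay": 0,"az": 0,"claw": -1},{"tx": -0.44,"ty": -4,"tz": 0,"ax": 0,"ay": 0,"az": 0,"claw": -1},{"tx": -0.44,"ty": -4,"tz": 0,"ax": 0,"ay": 0,"az": 0,"claw": -1},{"tx": 0,"ty": 0,"tz": 0,"ax": 0,"ay": 0,"az": 0,"claw": -1}])

```text
time_s: 8.4
tcp_pos: [0.5946, 0.0682, 0.0488]
eef_rot: [180.0, -0.0, -96.4]
contact_force: [-0.3, 0.9, -1.5]
gripper_width: 0.016
```

>>> step_arm(increments=[{"tx": -0.55,"ty": -5,"tz": 0,"ax": 0,"ay": 0,"az": 0,"claw": -1},{"tx": -0.55,"ty": -5,"tz": 0,"ax": 0,"ay": 0,"az": 0,"claw": -1},{"tx": -0.55,"ty": -5,"tz": 0,"ax": 0,"ay": 0,"az": 0,"claw": -1},{"tx": 0,"ty": 0,"tz": 0,"ax": 0,"ay": 0,"az": 0,"claw": -1}])

```text
time_s: 8.8
tcp_pos: [0.5929, 0.0532, 0.0487]
eef_rot: [180.0, -0.0, -96.4]
contact_force: [0.4, -0.0, -2.5]
gripper_width: 0.0159
```

>>> step_arm(increments=[{"tx": -0.55,"ty": -5,"tz": 0,"ax": 0,"ay": 0,"az": 0,"claw": -1},{"tx": -0.55,"ty": -5,"tz": 0,"ax": 0,"ay": 0,"az": 0,"claw": -1},{"tx": -0.55,"ty": -5,"tz": 0,"ax": 0,"ay": 0,"az": 0,"claw": -1},{"tx": 0,"ty": 0,"tz": 0,"ax": 0,"ay": 0,"az": 0,"claw": -1}])

```text
time_s: 9.2
tcp_pos: [0.5913, 0.0382, 0.0487]
eef_rot: [180.0, -0.0, -96.4]
contact_force: [-0.9, -1.2, -1.6]
gripper_width: 0.0159
```

>>> step_arm(increments=[{"tx": -0.5,"ty": -4.5,"tz": 0,"ax": 0,"ay": 0,"az": 0,"claw": -1},{"tx": -0.4,"ty": -4,"tz": 0,"ax": 0,"ay": 0,"az": 0,"claw": -1},{"tx": 0,"ty": 0,"tz": 0,"ax": 0,"ay": 0,"az": 0,"claw": -1}])

```text
time_s: 9.5
tcp_pos: [0.5904, 0.0299, 0.0487]
eef_rot: [180.0, -0.0, -96.4]
contact_force: [0.4, -0.7, -1.7]
gripper_width: 0.0159
```

>>> step_arm(increments=[{"tx": -0.2,"ty": -1.5,"tz": 0,"ax": 0,"ay": 0,"az": 0,"claw": -1},{"tx": -0.2,"ty": -1.5,"tz": 0,"ax": 0,"ay": 0,"az": 0,"claw": -1},{"tx": 0,"ty": 0,"tz": 0,"ax": 0,"ay": 0,"az": 0,"claw": -1}])

```text
time_s: 9.8
tcp_pos: [0.5901, 0.0273, 0.0487]
eef_rot: [180.0, -0.0, -96.3]
contact_force: [0.2, 0.5, -1.5]
gripper_width: 0.0156
```

>>> step_arm(increments=[{"tx": -0.1,"ty": -1,"tz": 0,"ax": 0,"ay": 0,"az": 0,"claw": -1},{"tx": 0,"ty": 0,"tz": 0,"ax": 0,"ay": 0,"az": 0,"claw": -1}])

```text
time_s: 10.0
tcp_pos: [0.5901, 0.0264, 0.0487]
eef_rot: [180.0, 0.0, -96.3]
contact_force: [0.6, 0.5, -1.5]
gripper_width: 0.0157
```

>>> step_arm(increments=[{"tx": -0.1,"ty": -1,"tz": 0,"ax": 0,"ay": 0,"az": 0,"claw": -1},{"tx": 0,"ty": 0,"tz": 0,"ax": 0,"ay": 0,"az": 0,"claw": -1}])

```text
time_s: 10.2
tcp_pos: [0.5903, 0.0261, 0.0489]
eef_rot: [-180.0, 0.1, -96.3]
contact_force: [-0.3, 4.2, -1.1]
gripper_width: 0.0159
```

>>> step_arm(increments=[{"tx": -0.1,"ty": -1,"tz": 0,"ax": 0,"ay": 0,"az": 0,"claw": -1},{"tx": 0,"ty": 0,"tz": 0,"ax": 0,"ay": 0,"az": 0,"claw": -1}])

```text
time_s: 10.4
tcp_pos: [0.5905, 0.0259, 0.049]
eef_rot: [-179.9, 0.1, -96.3]
contact_force: [-0.4, 9.4, -0.2]
gripper_width: 0.0159
```

>>> step_arm(increments=[{"tx": 0,"ty": -0.5,"tz": 0,"ax": 0,"ay": 0,"az": 0,"claw": -1},{"tx": 0,"ty": 0,"tz": 0,"ax": 0,"ay": 0,"az": 0,"claw": -1}])

```text
time_s: 10.6
tcp_pos: [0.5906, 0.0258, 0.0491]
eef_rot: [-179.9, 0.1, -96.3]
contact_force: [-1.1, 11.5, 0.7]
gripper_width: 0.0157
```

Firm contact at TCP y ≈ 26 mm, where the stop was predicted (26.3), with the push rising to 11 N. I open and rise.

>>> step_arm(increments=[{"tx": 0,"ty": 1,"tz": 0,"ax": 0,"ay": 0,"az": 0,"claw": -0.4},{"tx": 0,"ty": 0,"tz": 0,"ax": 0,"ay": 0,"az": 0,"claw": 0.2},{"tx": 0,"ty": 0,"tz": 0,"ax": 0,"ay": 0,"az": 0,"claw": 0.2},{"tx": 0,"ty": 0,"tz": 0,"ax": 0,"ay": 0,"az": 0,"claw": 0.2},{"tx": 0,"ty": 0,"tz": 0,"ax": 0,"ay": 0,"az": 0,"claw": 0.2},{"tx": 0,"ty": 0,"tz": 20,"ax": 0,"ay": 0,"az": 0,"claw": 0.2},{"tx": 0,"ty": 5,"tz": 40,"ax": 0,"ay": 0,"az": 0,"claw": 0.2},{"tx": 0,"ty": 5,"tz": 40,"ax": 0,"ay": 0,"az": 0,"claw": 0.2},{"tx": 0,"ty": 0,"tz": 20,"ax": 0,"ay": 0,"az": 0,"claw": 0.2},{"tx": 0,"ty": 0,"tz": 0,"ax": 0,"ay": 0,"az": 0,"claw": 0.2}])

```text
time_s: 11.6
tcp_pos: [0.5918, 0.0354, 0.1727]
eef_rot: [-179.7, 0.1, -96.3]
contact_force: [0.3, -0.4, -0.2]
gripper_width: 0.0525
```

```bash
python3 - <<'E'
from h import *
s=r.get_state();print(s['tcp_pos'],s['contact_force'])
S=cap('scene');a=S['image']
c=cap('top');k=K(c);R=np.array(c['R']);t=np.array(c['t'])
v,u=np.mgrid[0:400,0:640];d=c['depth']
p=cv2.undistortPoints(np.stack([u.ravel(),v.ravel()],1).astype(float).reshape(-1,1,2),k,np.array(c['distortion'],float))[:,0]
X=((np.c_[p,np.ones(len(p))]*d.reshape(-1,1))-t)@R; X=X[d.ravel()>0]
for y in range(-120,40,20):
    print(y,[int(1000*max([0]+list(X[(abs(X[:,0]-x/1000)<.01)&(abs(X[:,1]-y/1000)<.01),2]))) for x in range(660,820,20)])
b=cv2.resize(a[180:260,240:340],(500,400),interpolation=cv2.INTER_CUBIC)
e=cv2.resize(c['image'][140:220,280:340],(300,400),interpolation=cv2.INTER_CUBIC)
cv2.imwrite('pics/rel.png',np.hstack([b,e]))
E
```

```text
[0.59179244 0.03538004 0.17266985] [ 0.27431022 -0.37424236 -0.2034269 ]
-120 [106, 3, 2, 2, 4, 414, 424, 480]
-100 [4, 3, 2, 3, 431, 432, 425, 481]
-80 [71, 3, 4, 3, 414, 432, 423, 480]
-60 [71, 3, 3, 3, 429, 430, 473, 480]
-40 [70, 2, 3, 4, 426, 424, 442, 479]
-20 [261, 260, 2, 4, 426, 426, 454, 480]
0 [264, 262, 9, 4, 430, 429, 423, 479]
20 [0, 262, 0, 1, 409, 419, 424, 480]
```

View pics/rel.png

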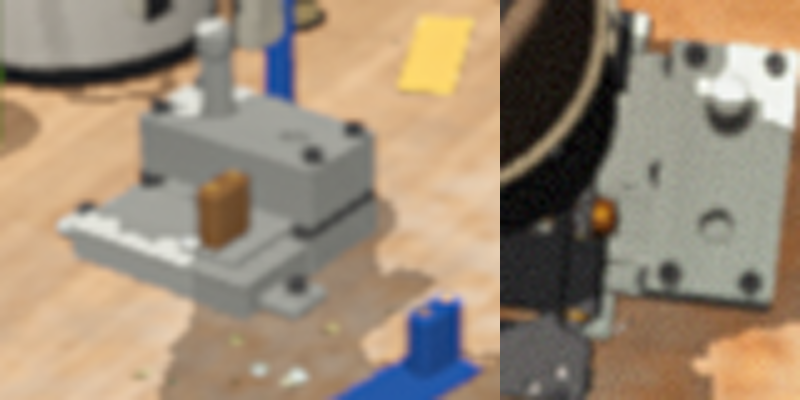

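The slip sits in the lane with its wooden grip at (225,210) in the left crop, released. The punch at (215,70) is untouched. Next I go above the punch, turned 90° so the gripper's body stays clear of the hanging tools and the toolbox.

>>> step_arm(increments=[{"tx": 4,"ty": -7.2,"tz": 0,"ax": 0,"ay": 0,"az": 8.2,"claw": 0.2},{"tx": 4,"ty": -7.2,"tz": 0,"ax": 0,"ay": 0,"az": 8.2,"claw": 0.2},{"tx": 4,"ty": -7.2,"tz": 0,"ax": 0,"ay": 0,"az": 8.2,"claw": 0.2},{"tx": 4,"ty": -7.2,"tz": 0,"ax": 0,"ay": 0,"az": 8.2,"claw": 0.2},{"tx": 4,"ty": -7.2,"tz": 0,"ax": 0,"ay": 0,"az": 8.2,"claw": 0.2},{"tx": 4,"ty": -7.2,"tz": 0,"ax": 0,"ay": 0,"az": 8.2,"claw": 0.2},{"tx": 4,"ty": -7.2,"tz": 0,"ax": 0,"ay": 0,"az": 8.2,"claw": 0.2},{"tx": 4,"ty": -7.2,"tz": 0,"ax": 0,"ay": 0,"az": 8.2,"claw": 0.2},{"tx": 4,"ty": -7.2,"tz": 0,"ax": 0,"ay": 0,"az": 8.2,"claw": 0.2},{"tx": 4,"ty": -7.2,"tz": 0,"ax": 0,"ay": 0,"az": 8.2,"claw": 0.2},{"tx": 3,"ty": -6.5,"tz": 0,"ax": 0,"ay": 0,"az": 8,"claw": 0.2},{"tx": 0,"ty": 0,"tz": 0,"ax": 0,"ay": 0,"az": 0,"claw": 0.2}])

```text
time_s: 12.9
tcp_pos: [0.6322, -0.0444, 0.1669]
eef_rot: [179.9, 0.2, -6.3]
contact_force: [0.0, -0.5, -0.8]
gripper_width: 0.0526
```

>>> step_arm(increments=[{"tx": 4,"ty": 1,"tz": 0,"ax": 0,"ay": 0,"az": 0,"claw": 0.2},{"tx": 0,"ty": 0,"tz": -15,"ax": 0,"ay": 0,"az": 0,"claw": 0.2},{"tx": 0,"ty": 0,"tz": -15,"ax": 0,"ay": 0,"az": 0,"claw": 0.2},{"tx": 0,"ty": 0,"tz": -15,"ax": 0,"ay": 0,"az": 0,"claw": 0.2},{"tx": 0,"ty": 0,"tz": -15,"ax": 0,"ay": 0,"az": 0,"claw": 0.2},{"tx": 0,"ty": 0,"tz": -8,"ax": 0,"ay": 0,"az": 0,"claw": 0.2},{"tx": 0,"ty": 0,"tz": 0,"ax": 0,"ay": 0,"az": 0,"claw": 0.2},{"tx": 0,"ty": 0,"tz": 0,"ax": 0,"ay": 0,"az": 0,"claw": 0.2}])

```text
time_s: 13.7
tcp_pos: [0.6371, -0.0424, 0.101]
eef_rot: [180.0, -0.0, -6.4]
contact_force: [-0.8, 0.3, 1.3]
gripper_width: 0.0528
```

>>> step_arm(increments=[{"tx": 0,"ty": -0.9,"tz": -5,"ax": 0,"ay": 0,"az": 0,"claw": -0.2},{"tx": 0,"ty": 0,"tz": 0,"ax": 0,"ay": 0,"az": 0,"claw": -1},{"tx": 0,"ty": 0,"tz": 0,"ax": 0,"ay": 0,"az": 0,"claw": -1},{"tx": 0,"ty": 0,"tz": 0,"ax": 0,"ay": 0,"az": 0,"claw": -1},{"tx": 0,"ty": 0,"tz": 0,"ax": 0,"ay": 0,"az": 0,"claw": -1},{"tx": 0,"ty": 0,"tz": 0,"ax": 0,"ay": 0,"az": 0,"claw": -1}], newtons=12)

```text
time_s: 14.3
tcp_pos: [0.6368, -0.0445, 0.0961]
eef_rot: [179.9, 0.0, -6.3]
contact_force: [-0.1, -5.2, 1.6]
gripper_width: 0.0196
```

```bash
python3 - <<'E'
from h import *
s=r.get_state();print(s['tcp_pos'],s['contact_force'],s['moment'],s['gripper_width'])
S=cap('scene')
u=proj(S,s['tcp_pos'])[0].astype(int);print(u)
cv2.imwrite('pics/pu.png',cv2.resize(S['image'][160:270,240:350],(600,600),interpolation=cv2.INTER_CUBIC))
E
```

```text
[ 0.6367776  -0.04452372  0.09614543] [-0.08650233 -5.15327748  1.64420913] [-1.96334188  0.3143738   0.0296898 ] 0.01962683625541897
[282 190]
```

View pics/pu.png

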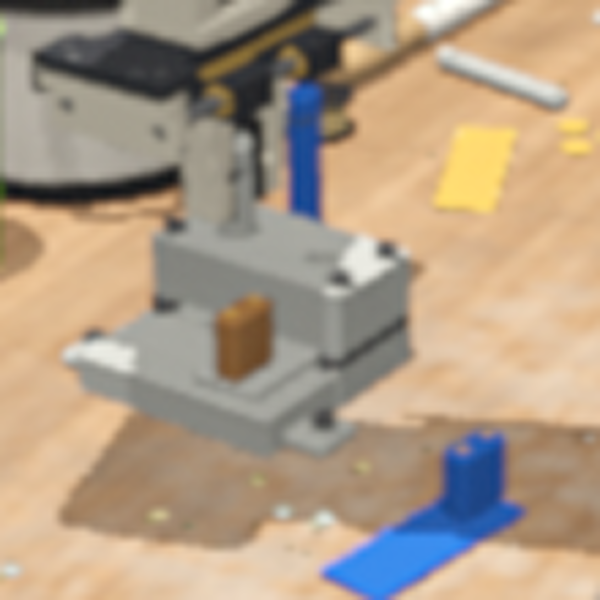

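The punch at (240,185) is between the fingers, and the width of 19.6 mm matches its 20 mm diameter. A side force of −5 N in y means the tool should ease about 1 mm to −y. Then I grip firmly and lift.

>>> step_arm(increments=[{"tx": 0,"ty": -1.2,"tz": 0,"ax": 0,"ay": 0,"az": 0,"claw": -1},{"tx": 0,"ty": 0,"tz": 0,"ax": 0,"ay": 0,"az": 0,"claw": -1},{"tx": 0,"ty": 0,"tz": 0,"ax": 0,"ay": 0,"az": 0,"claw": -1}], newtons=40)

```text
time_s: 14.65
tcp_pos: [0.637, -0.0449, 0.0961]
eef_rot: [180.0, -0.0, -6.3]
contact_force: [-0.3, -3.1, 4.5]
gripper_width: 0.0194
```

>>> step_arm(increments=[{"tx": 0,"ty": 0,"tz": 2,"ax": 0,"ay": 0,"az": 0,"claw": -1},{"tx": 0,"ty": 0,"tz": 3,"ax": 0,"ay": 0,"az": 0,"claw": -1},{"tx": 0,"ty": 0,"tz": 0,"ax": 0,"ay": 0,"az": 0,"claw": -1}])

```text
time_s: 14.95
tcp_pos: [0.6366, -0.0448, 0.1006]
eef_rot: [180.0, 0.0, -6.3]
contact_force: [-0.7, -4.5, -2.2]
gripper_width: 0.0194
```

>>> step_arm(increments=[{"tx": 0,"ty": -0.8,"tz": 3,"ax": 0,"ay": 0,"az": 0,"claw": -1},{"tx": 0,"ty": 0,"tz": 3,"ax": 0,"ay": 0,"az": 0,"claw": -1},{"tx": 0,"ty": 0,"tz": 3,"ax": 0,"ay": 0,"az": 0,"claw": -1},{"tx": 0,"ty": 0,"tz": 3,"ax": 0,"ay": 0,"az": 0,"claw": -1},{"tx": 0,"ty": 0,"tz": 0,"ax": 0,"ay": 0,"az": 0,"claw": -1}])

```text
time_s: 15.45
tcp_pos: [0.6373, -0.0452, 0.1135]
eef_rot: [-180.0, -0.1, -6.3]
contact_force: [0.3, 0.1, -3.8]
gripper_width: 0.0193
```

>>> step_arm(increments=[{"tx": 0,"ty": 0,"tz": 3,"ax": 0,"ay": 0,"az": 0,"claw": -1},{"tx": 0,"ty": 0,"tz": 3,"ax": 0,"ay": 0,"az": 0,"claw": -1},{"tx": 0,"ty": 0,"tz": 3,"ax": 0,"ay": 0,"az": 0,"claw": -1},{"tx": 0,"ty": 0,"tz": 3,"ax": 0,"ay": 0,"az": 0,"claw": -1},{"tx": 0,"ty": 0,"tz": 1,"ax": 0,"ay": 0,"az": 0,"claw": -1},{"tx": 0,"ty": 0,"tz": 0,"ax": 0,"ay": 0,"az": 0,"claw": -1},{"tx": 0,"ty": 0,"tz": 0,"ax": 0,"ay": 0,"az": 0,"claw": -1}])

```text
time_s: 16.15
tcp_pos: [0.6368, -0.0455, 0.1257]
eef_rot: [180.0, 0.0, -6.3]
contact_force: [-0.3, 0.6, -3.0]
gripper_width: 0.0193
```

```bash
python3 - <<'E'
from h import *
s=r.get_state();print(s['tcp_pos'],s['contact_force'],s['moment'],s['gripper_width'])
S=cap('scene');t=cap('top')
a=cv2.resize(S['image'][160:260,240:340],(480,480),interpolation=cv2.INTER_CUBIC)
b=cv2.resize(S['image'][150:220,360:430],(300,480),interpolation=cv2.INTER_CUBIC)
cv2.imwrite('pics/fin.png',np.hstack([a,b]))
E
```

```text
[ 0.63678848 -0.04551573  0.12568802] [-0.28700996  0.62573789 -3.0476839 ] [-0.03541877  0.1473362  -0.03072014] 0.019286145035129106
```

View pics/fin.png

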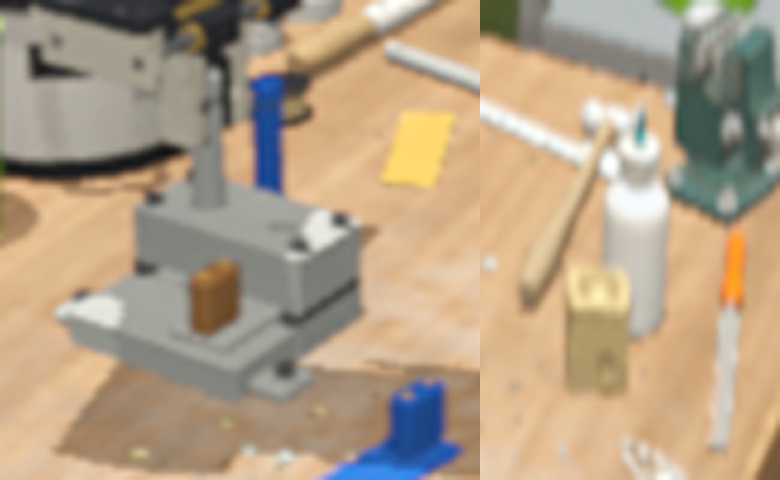

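The punch top has risen from row 184 to row 175 (30 mm of lift should give about 10 px) and it still enters the plate at (208,200). The slip grip is still home at (215,295), and the bottle stands at (635,260). I do one numeric check of the slip, then hand in.

```bash
python3 - <<'E'
from h import *
S=load('scene');yc=np.radians(-96.3);c,sn=np.cos(yc),np.sin(yc)
f=lambda a,q,z:[.6083+(c*a-sn*q)/1000,-.0403+(sn*a+c*q)/1000,z/1000]
# grip top corners and the rear blade corners, home, in crop px of fin.png
print(((proj(S,[f(-80,-19,62.5),f(-48,-35,62.5),f(-48,-19,62.5),f(-80,-35,62.5),f(-80,-8.5,26.5),f(-80,-45.5,26.5)])-[240,160]+.5)*4.8).round())
r.close_job()
E
```

```text
[[183. 277.]
 [242. 263.]
 [219. 255.]
 [206. 285.]
 [170. 330.]
 [224. 349.]]
the job is handed in; nothing more can be done
```

The job is handed in at about 16 s of the 54 s limit: the packing slip is home in its lane and released. The gripper is holding the punch about 30 mm up.

- **Slip:** I slid it along the table into the empty lane. It stopped at tool y ≈ 26 mm, where I had predicted the back stop (26.3 mm), and the push rose to 11.5 N. After I let go, a picture put the grip within about 1–2 mm across the lane of its predicted home pose. I computed that comparison in the same script that handed the job in, so it could not have changed anything.
- **Punch:** I gripped it at a width of 19.3 mm with 40 N and drew it up 29.6 mm by the tool reading. That is past the 19 mm needed to clear the gap and short of the 53 mm at which it would leave the plate. The final side force was under 1 N and the load about 3 N, close to the punch's weight. The picture shows it still standing in the guide plate.
- **Surroundings:** In the last picture the flux bottle is standing, and the blue look-alikes in view had not moved.
- **Disagreements:** Camera and arm positions differed by about 1.3 mm along world x. I corrected for it by eye at the lane mouth and by easing off the side force on the punch. The camera-only fit for the cutter from the second view also differed by 3–5 mm, so I relied on the top view.

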